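Check a gauge glass in the strain viewer

ROBOT

A 6-joint arm with a two-finger parallel gripper is mounted at the origin on the work surface. World frame = base frame: x ahead of the robot, y to its left, z up, the work surface at z = 0. Lengths are in m, angles in rad, forces in N, time in s.
With the tool pointing down it reaches from about 0.25 to 0.725 m from the base axis. Payload 4 kg.
Tool frame: the origin (TCP) lies on the centre line of the jaws, within the pads' length; the fingertips stand 17 mm ahead of it and the grasp point (between the pads) lies 2 mm behind it; z points along the fingers, y is the line along which they close (so a half turn about z gives the same grasp; the last joint's range is limited). The gripper opens to 85 mm and grips with 20 to 120 N. Pads are 22 mm wide; open, the fingers measure 114 mm over their backs; the gripper's body (76 mm by 85 mm) begins 54 mm behind the grasp point. The pads swing forward as they close: fully open they stand 13 mm farther back than shut.
Start: joints at [1.152, 0.241, 0.005, 1.335, 0, 1.571], TCP at [0.203, 0.457, 0.228] pointing down, gripper open.
Joint ranges: [-2.72, 2.72], [-1.05, 1.87], [-1.09, 1.28], [-1.99, 2.15], [-1.42, 1.44], [-3.14, 3.14]. Speed limits (rad/s): [2.79, 2.79, 3.14, 3.14, 3.14, 3.14].

INTERFACE

Orientations are given as a unit quaternion [x, y, z, w].
In Python, from workcell import get_obs, imaging, order gives the robot as it stands.
- The arm moves only by the tool apply_moves, never from a script. Its argument "targets" is a list that holds one entry, the list of rows, each a list of 5 numbers: the shift along the world's x, y, z in units of 40 mm (1.0 is 40 mm), then the turn about the world's z in degrees, then the gripper command: -1 is shut, 1 is fully open, values between are in proportion. In form: [[[dx, dy, dz, turn, fingers], ...]]. A call has 1 to 8 rows; each row shifts and turns the commanded pose from where the row before left it; what a row does not reach is not made up. A row lasts 1/12 s, in which the tool goes at most 41.7 mm and 7.16 degrees, less where a joint would pass 70% of its speed; a pose out of reach is approached as far as the arm can. A call is refused whole if a number of a shift passes 1 or a number of a turn 7.16, either way. A call with a gripper value outside its range is refused whole. The fingers move at their own pace and stop on an object; the grip force is fixed at half the most. Time passes only in rows, so rows that do not move let the fingers close. It gives the time, the measured TCP pose, the force, the opening and the grip force at its end, in the units of the state.
- get_obs(): the state, without advancing time (a new reading comes with each control period).
- imaging.camera(name): name is "side" or "top" or "wrist"; returns (picture, depth): 400x640x3 uint8, blue, green, red; 400x640 float32, m along the optical axis (not along the pixel's ray), 0 where there is no reading.
- imaging.get_calibration(name): a dict with "camera_matrix" (3x3 intrinsics, pixels), "eye" and "rotation" of the camera in the world; the wrist camera has in their place "hand_eye" (4x4, takes a point from camera to tool coordinates, whose origin is the TCP and whose axes are the flange's). Camera axes: x right, y down, z forward; pixel columns grow to the right and rows downward; lengths in m; the calibration is good to about 2 mm. The wrist camera is an equidistant fisheye: a pixel r from the principal point sees the ray r / f radians off the axis. A picture is of the moment at which its call begins: read the wrist's pose just before it. get_calibration takes no time and is no camera call.
- order.job_done(): hands the job in; it is judged then, once.
The state is a dict: "clock": time; "joint_pos": joint angles; "joint_vel": joint speeds; "tau": joint torques, N m; "eef_pos": TCP position; "tool_rot": TCP orientation; "ft_force": force on the tool from outside, world axes, zero at the start; "ft_torque": the same for the moment, N m; "grip_width": finger opening in m; "grasp_force": force on a finger pad.
Only numpy, scipy, OpenCV 4.12 (cv2) and the standard library are available. Lean on these libraries where they do the work, as an engineer would, in place of code of your own. Each camera call takes 0.05 s, during which the arm holds its last target. There are 200 camera calls.

TASK

The lamp of the strain viewer has just been changed and its house still stands open: first lower the hood gently and seat it edge to edge on the lower half. Then take the tall clear gauge glass out of the wooden rack by its two frosted edges, letting nothing touch its polished faces, and hold it still in the light path, upright and square to the beam, centred on the lens and about midway between lens and analyser. Finish while still holding it there, touching nothing else with it, and leave the other things on the bench as they are.

Things in the scene. Friction and masses are not known exactly. Their poses are not given: they have to be found in the camera images.
- glass: tall gauge glass, a block 34 x 17 x 95 mm, about 0.14 kg, clear in the middle with a whitish frosted rim. Origin: centre of its foot. x: across the two frosted side faces (34 mm apart, each 17 x 95 mm, the ones to grip), y: through the polished faces (17 mm apart), z up. Starts upright in one of the rack's three pockets, lowest 15 mm inside with 1 mm play each way; pulls straight up
- glass_mid (a point): centre of the tall gauge glass, 47.5 mm above its foot, axes as the glass
- glass_window: the two polished clear faces of the tall glass, each 22 mm wide in x and reaching from 20 to 87 mm above the foot (origin and axes those of the glass). Nothing may touch them
- rack: wooden rack, fixed, 70 (x) x 160 (y) x 25 mm high, origin: centre of its underside. Three equal pockets along its y at -50, 0, +50 mm, floor 10 mm above the bench. The glasses stand with its yaw: frosted side faces towards its +-x, polished faces towards its +-y and one another
- spare_a: shorter green-tinted gauge glass, 34 x 17 x 65 mm, upright in another pocket. Origin: centre of its foot. Stays there
- spare_b: second shorter green-tinted gauge glass like spare_a, in the third pocket. Stays there
- viewer: strain viewer, fixed. Grey base 110 (x) x 340 (y) x 15 mm, origin: centre of its underside. Light runs along its y, over x = 0, 90 mm up: from a round lens (54 mm across, face at y -54) on the blue lamp house (x +-45, y -175 to -65, lower half 90 mm high, 130 mm with hood shut) over an open gap to the round analyser (80 mm across, face at y +64, 130 mm high) and eyepiece (to y +150)
- beam (a point): the point in the light path where the glass belongs: on the lens axis, midway between lens and analyser, 90 mm above the bench; axes as the viewer (y along the light, z up)
- hood (a joint): opening angle of the hood (upper half of the lamp house), rad: 0 = seated edge to edge on the lower half, up to 1.5 = open; starts 0.8 to 1.3 open. The hinge is stiff: the hood stays where it is left and yields to about 1 to 4 N at its front edge; no catch
- hood_hinge (a point): middle of the hood's hinge line, which runs along the viewer's y; at x 45, y -120, z 90 mm of the viewer. Its axes turn with the hood and are the viewer's when the hood is shut
- hood_front (a point): middle of the hood's front upper edge. The hood is a shell 90 (x) x 110 (y) x 40 mm, open below; in its axes this point is at x -90, z +40 mm from the hinge, the flat roof runs from it back to x 0. It opens up and back (front edge rises and swings to viewer +x): close it by pushing the roof towards viewer -x and down. A 14 mm thumb tab stands out at the foot of its front face
- clamp: black C-clamp, 70 x 125 x 14 mm, lying on the bench; leave it
- wrench: steel wrench lying on the bench behind the lamp house; leave it
- screwdriver: screwdriver lying on the bench; leave it
- cleaner: blue bottle with red cap, 60 mm across, 150 mm high, standing; origin: centre of its underside; leave it
- jar: amber jar with steel lid, 56 mm across, 60 mm high, standing; leave it
- frame: brass gauge-glass frame, 60 x 130 x 16 mm, lying flat; leave it
Mind the look-alikes: they are no part of the job. Several things have the shape of the glass; the one meant has the colours described above.

How it is judged:
On the way, in this order (a step that is already met when the one before it is completed fails the run):
1. the hood is seated on the lower half of the lamp house (value of joint hood below 0.03 rad), for 0.2 s.
2. the tall glass is out of the rack, held by the fingers (height (world z) of glass above 0.03 m and contact force between glass and the fingers above 0.5 N), for 0.2 s.
At the end, for the whole second after the job is handed in: Hood shut within 0.03 rad (3 mm at its front edge). Glass in the fingers only, at rest, its centre within 10 mm sideways, 12 mm in height and 30 mm along the light of the beam point; square to the light and upright within 8 degrees; nothing on its polished faces (value of joint hood below 0.03 rad and x of glass_mid in the frame of beam between -0.01 and 0.01 m and z of glass_mid in the frame of beam between -0.012 and 0.012 m and y of glass_mid in the frame of beam between -0.03 and 0.03 m and angle between the y axis of glass and the y axis of viewer, either way round below 0.14 rad and angle between glass's own z axis and vertical below 0.14 rad and contact force between glass and the fingers above 0.5 N and contact force between glass and viewer below 0.05 N and contact force between glass_window and anything else below 0.05 N and linear speed of glass below 0.02 m/s and angular speed of glass below 0.2 rad/s); the arm keeps its last pose, push and grip.
It fails at once if something touches the polished faces of the tall glass (contact force between glass_window and anything else above 0.3 N).
It fails at once if the hood is slammed (over 4 rad/s, about 0.4 m/s at its edge) (velocity of joint hood below -4 rad/s).
It fails at once if another thing on the bench is shifted by more than 20 mm (distance of any of spare_a, spare_b, clamp, wrench, screwdriver, cleaner, jar, frame from where it was at the start of the episode above 0.02 m).
It also fails if it takes over 58 s, if anything falls off the work surface, if the arm or the gripper's body presses on something with over 40 N, if the wrist force passes 120 N, or if a joint passes its speed limit or range.

## Working session

There is one attempt and no reset: what is moved stays moved. The work goes in short steps, Python scripts to look and compute and a tool call to move; the robot and the scene stay as the last step left them, time stands still between calls to the robot, and variables do not carry over. Pictures are saved under pics/ and viewed, at most 10 in all, crops included, and the job is handed in when it is done.

Besides the shell and the picture viewer there is one more tool, called after "Request:" as name(argument=value, ...) on one line, values as JSON. apply_moves: Moves the arm, as the interface text tells. Its arguments: {"type":"object","properties":{"targets":{"type":"array","items":{"type":"array","items":{"type":"array","items":{"type":"number"}}}}},"required":["targets"]}

```bash
mkdir -p pics; ls
cat > h.py <<'E'
import numpy as np, cv2
from workcell import get_obs, imaging, order
def snap(n):
    p,d=imaging.camera(n); return p.copy(),d.copy()
def pts(n,d):
    c=imaging.get_calibration(n);K=np.array(c["camera_matrix"]);R=np.array(c["rotation"]);e=np.array(c["eye"])
    v,u=np.mgrid[:d.shape[0],:d.shape[1]]
    P=np.stack([(u-K[0,2])/K[0,0]*d,(v-K[1,2])/K[1,1]*d,d],-1)
    return P@R.T+e
E
python3 - <<'E'
from h import *
for n in("top","side"):
    p,d=snap(n);cv2.imwrite(f"pics/{n}0.png",p);np.save(n+"_d.npy",d)
    c=imaging.get_calibration(n);print(n,c)
    P=pts(n,d);print([ (P[v,u].round(3).tolist(),d[v,u]) for v,u in((200,320),(100,100),(350,500))])
print(get_obs())
E
```

```text
pics
top {'camera_matrix': array([[421.3683883 ,   0.        , 321.03100213],
       [  0.        , 421.3683883 , 199.24547527],
       [  0.        ,   0.        ,   1.        ]]), 'eye': array([0.36925527, 0.01171626, 1.37755852]), 'rotation': array([ 0.70865252, -0.70211994,  0.05304774, -0.04500138])}Traceback (most recent call last):
  File "<stdin>", line 5, in <module>
  File "h.py", line 9, in pts
    return P@R.T+e
           ~^~~~
ValueError: matmul: Input operand 1 has a mismatch in its core dimension 0, with gufunc signature (n?,k),(k,m?)->(n?,m?) (size 4 is different from 3)
```

Rotation is a quaternion.

```bash
sed -i 's/R=np.array(c\["rotation"\])/R=Rotation.from_quat(c["rotation"]).as_matrix()/; 1i from scipy.spatial.transform import Rotation' h.py
python3 - <<'E'
from h import *
for n in("top","side"):
    p,d=snap(n);cv2.imwrite(f"pics/{n}0.png",p);np.save(n+"_d.npy",d)
    c=imaging.get_calibration(n);print(n,c["eye"],Rotation.from_quat(c["rotation"]).as_matrix().round(2).tolist())
    P=pts(n,d);print([ (P[v,u].round(3).tolist(),d[v,u]) for v,u in((200,320),(100,100),(350,500))])
print(get_obs())
E
```

```text
top [0.36925527 0.01171626 1.37755852] [[0.01, -0.99, 0.14], [-1.0, -0.01, -0.01], [0.01, -0.14, -0.99]]
[([0.544, 0.001, 0.111], np.float32(1.2788345)), ([1.185, 1.158, -0.764], np.float32(2.2217221)), ([0.086, -0.573, -0.001], np.float32(1.3322996))]
side [0.1009692  0.91989495 0.70971407] [[-0.9, -0.2, 0.39], [-0.44, 0.46, -0.77], [-0.02, -0.86, -0.5]]
[([0.639, -0.181, -0.002], np.float32(1.4172362)), ([2.256, -0.665, 0.018], np.float32(2.4174492)), ([0.039, 0.224, 0.0], np.float32(0.86712795))]
{'clock': 0.15, 'joint_pos': array([ 1.15200562e+00,  2.41264729e-01,  4.06118444e-03,  1.33518442e+00,
       -9.85522812e-06,  1.57079277e+00]), 'joint_vel': array([-0.00031391, -0.00380004,  0.00247107, -0.00186026,  0.00042335,
        0.0004032 ]), 'tau': array([-1.19791028e-03, -3.72633433e+01,  2.52639288e+01,  1.23530882e-02,
       -1.04403487e-04,  1.25960503e-05]), 'eef_pos': array([0.20314146, 0.45636421, 0.22701556]), 'tool_rot': array([ 2.07866688e-01,  9.78156842e-01, -7.79458876e-04, -1.60606923e-04]), 'ft_force': array([-0.45981527, -0.02816023, -1.04839067]), 'ft_torque': array([ 0.01487423,  0.01159819, -0.05257295]), 'grasp_force': 0.0, 'grip_width': 0.08528132880554641}
```

View pics/top0.png

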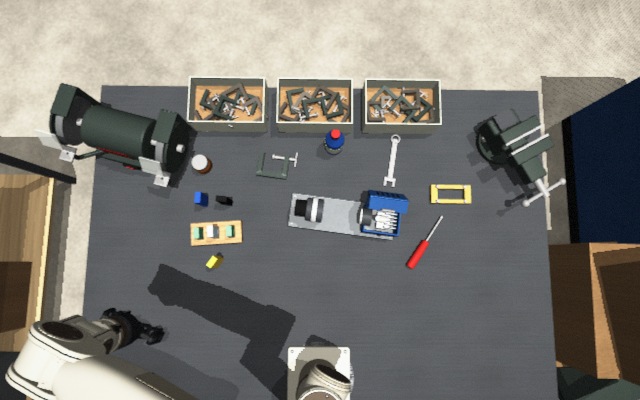

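View pics/side0.png

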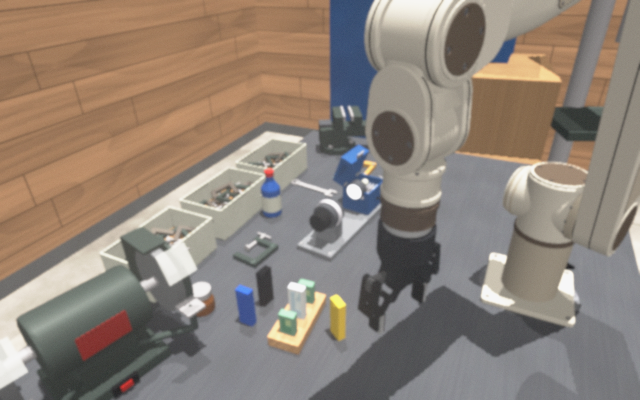

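The top view shows the rack at about (216,233) with a whitish tall glass in the middle pocket. The viewer lies from (290,215) to (400,235), with the lamp house (hood open) on its right and the analyser on its left. Next I measure both from depth.

Run:
```python
from h import *
p=cv2.imread("pics/top0.png");d=np.load("top_d.npy");P=pts("top",d)
hsv=cv2.cvtColor(p,cv2.COLOR_BGR2HSV);Z=P[...,2]
v,u=np.mgrid[:400,:640]
def rect(m,name):
    n,l,s,c=cv2.connectedComponentsWithStats(m.astype(np.uint8));
    i=1+np.argmax(s[1:,4]);q=P[l==i]
    r=cv2.minAreaRect(q[:,:2].astype(np.float32));print(name,s[i],r,np.median(q[:,2]).round(4));return l==i
box=(u>180)&(u<255)&(v>210)&(v<255)
wood=box&(hsv[...,0]<25)&(hsv[...,1]>60)&(Z>.015)&(Z<.035)
rect(wood,"rack")
q=P[wood];print(len(q),cv2.minAreaRect(q[:,:2].astype(np.float32)))
b2=(u>280)&(u<420)&(v>180)&(v<250)
base=b2&(Z>.009)&(Z<.022)
rect(base,"base");q=P[base];print(cv2.minAreaRect(q[:,:2].astype(np.float32)))
blue=b2&(hsv[...,0]>100)&(hsv[...,0]<125)&(hsv[...,1]>120)
q=P[blue];print("blue",len(q),q.min(0),q.max(0))
g=box&(Z>.05);q=P[g];print("tall things",len(q))
for a,b in((.05,.085),(.09,.13)):
    m=box&(Z>a)&(Z<b);n,l,s,c=cv2.connectedComponentsWithStats(m.astype(np.uint8))
    for i in range(1,n):
        if s[i,4]>8:q=P[l==i];print(a,s[i],q.mean(0).round(4),q.min(0).round(3),q.max(0).round(3))
A=cv2.resize(p[190:260,180:260],None,fx=8,fy=8,interpolation=cv2.INTER_CUBIC)
B=cv2.resize(p[175:250,280:420],None,fx=5.7,fy=5.7,interpolation=cv2.INTER_CUBIC)
cv2.imwrite("pics/cA.png",A[:, :640]);cv2.imwrite("pics/cB.png",B[:600,:798])
```

```text
rack [191 221  52  25 735] ((0.4470636248588562, 0.33162274956703186), (0.07029034197330475, 0.1619696170091629), 4.212035179138184) 0.0252
735 ((0.4470636248588562, 0.33162274956703186), (0.07029034197330475, 0.1619696170091629), 4.212035179138184)
base [ 289  193  104   47 1873] ((0.5056222081184387, -0.07233341038227081), (0.3396417200565338, 0.11060803383588791), 82.84423828125) 0.0148
((0.5202621221542358, -0.10240016877651215), (0.4444848895072937, 0.21724453568458557), 87.130859375)
blue 897 [ 0.36925527 -0.2504691  -0.00551285] [0.59129673 0.01171626 1.37755852]
tall things 292
0.05 [226 225   8  12  80] [0.4504 0.28   0.0728] [0.434 0.271 0.051] [0.468 0.29  0.081]
0.05 [214 226   4  12  32] [0.4466 0.3225 0.0685] [0.431 0.32  0.05 ] [0.465 0.325 0.085]
0.05 [194 228   8  11  80] [0.4425 0.3786 0.0723] [0.427 0.371 0.051] [0.459 0.388 0.082]
0.09 [207 226   8  12  75] [0.4472 0.3297 0.1032] [0.43  0.321 0.091] [0.463 0.342 0.109]
```

View pics/cB.png

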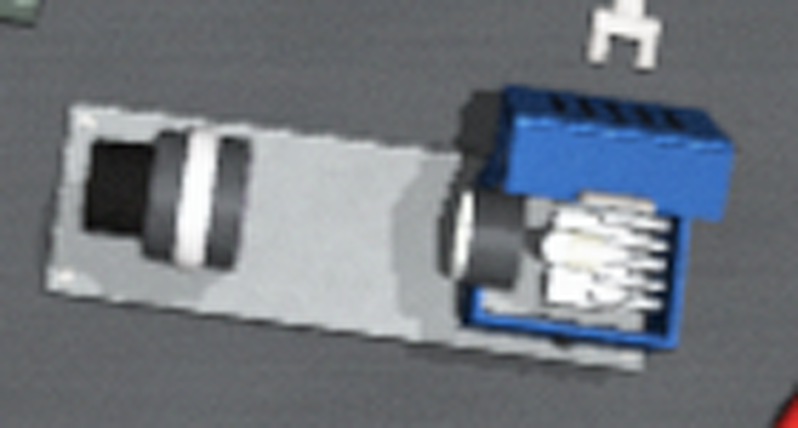

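View pics/cA.png

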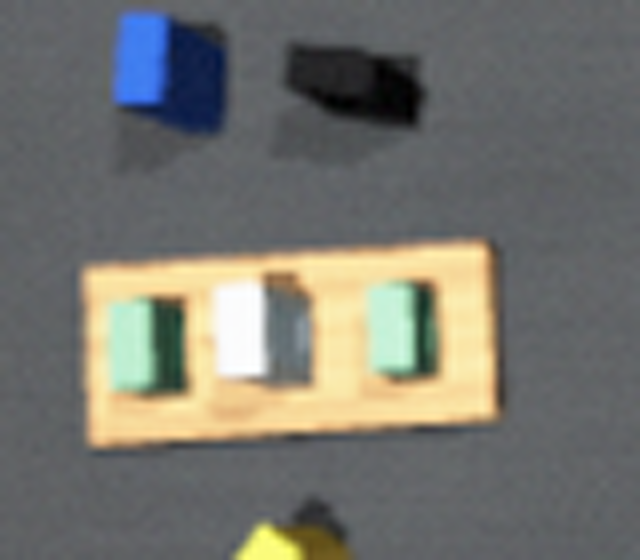

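The crop of the viewer shows the hood standing open at about (610,150), with its front face towards the camera. The rack crop shows the clear glass in the middle pocket and the green spares on either side. Next I get the hood angle from depth in the viewer frame.

```bash
cat >> h.py <<'E'
VC=np.array([.5056,-.0723]);VY=np.radians(-7.16)
xv=np.array([np.cos(VY),np.sin(VY)]);yv=np.array([-np.sin(VY),np.cos(VY)])
def toV(P):
    q=P[...,:2]-VC; return np.stack([q@xv,q@yv,P[...,2]],-1)
def fromV(x,y,z): return np.r_[VC+x*xv+y*yv,z]
E
python3 - <<'E'
from h import *
for n in("top","side"):
    p=cv2.imread(f"pics/{n}0.png");d=np.load(n+"_d.npy");Q=toV(pts(n,d))*1000
    m=(d>0)&(abs(Q[...,0]-50)<110)&(Q[...,1]>-190)&(Q[...,1]<-55)&(Q[...,2]>100)&(Q[...,2]<260)
    q=Q[m];print(n,len(q),q.min(0).round(),q.max(0).round())
    t=q[:,2];k=q[t>np.percentile(t,95)];print("top edge",k.mean(0).round(1),k.min(0).round(),k.max(0).round())
    for y0 in(-160,-120,-80):
        s=q[abs(q[:,1]-y0)<8];s=s[np.argsort(-s[:,2])];print(y0,s[::max(1,len(s)//12)][:,[0,2]].round().tolist())
    # analyser & lens check
    m=(d>0)&(abs(Q[...,0])<60)&(Q[...,1]>40)&(Q[...,1]<120)&(Q[...,2]>110)&(Q[...,2]<140)
    q=Q[m];print("analyser",len(q),q.mean(0).round(1),q.min(0).round(),q.max(0).round())
print(fromV(45,-120,90) if 0 else fromV(.045,-.12,.09),fromV(0,.005,.09))
E
```

```text
top 924 [ -26. -175.  100.] [ 83. -55. 192.]
top edge [  40.7 -115.7  190. ] [  13. -163.  188.] [ 53. -66. 192.]
-160 [[46.0, 191.0], [53.0, 187.0], [53.0, 186.0], [52.0, 184.0], [45.0, 182.0], [33.0, 181.0], [29.0, 180.0], [23.0, 178.0], [40.0, 176.0], [26.0, 175.0], [18.0, 171.0], [64.0, 155.0], [73.0, 130.0]]
-120 [[47.0, 192.0], [17.0, 188.0], [51.0, 187.0], [48.0, 185.0], [38.0, 183.0], [39.0, 182.0], [29.0, 180.0], [22.0, 180.0], [26.0, 177.0], [24.0, 174.0], [64.0, 155.0], [74.0, 126.0], [1.0, 103.0]]
-80 [[45.0, 191.0], [46.0, 186.0], [46.0, 184.0], [29.0, 181.0], [27.0, 179.0], [23.0, 176.0], [60.0, 166.0], [76.0, 123.0], [9.0, 116.0], [-5.0, 114.0], [-20.0, 112.0], [-21.0, 109.0], [-26.0, 103.0]]
analyser 353 [ -1.7  91.3 121.8] [-35.  65. 110.] [ 34. 120. 134.]
side 758 [ -25. -177.  100.] [ 81. -55. 189.]
top edge [  38.1 -115.7  186.3] [  11. -171.  185.] [ 52. -63. 189.]
-160 [[47.0, 187.0], [44.0, 184.0], [45.0, 182.0], [36.0, 181.0], [31.0, 179.0], [29.0, 177.0], [19.0, 175.0], [24.0, 174.0], [21.0, 161.0], [37.0, 143.0], [48.0, 119.0], [51.0, 111.0], [72.0, 105.0], [71.0, 101.0]]
-120 [[11.0, 188.0], [15.0, 186.0], [45.0, 184.0], [40.0, 183.0], [39.0, 181.0], [37.0, 180.0], [32.0, 178.0], [15.0, 175.0], [69.0, 129.0], [72.0, 118.0], [78.0, 105.0], [65.0, 102.0], [69.0, 101.0]]
-80 [[50.0, 188.0], [39.0, 184.0], [44.0, 183.0], [37.0, 181.0], [22.0, 179.0], [23.0, 176.0], [17.0, 174.0], [16.0, 170.0], [-8.0, 114.0], [-10.0, 113.0], [16.0, 111.0], [-20.0, 109.0], [-22.0, 104.0], [-24.0, 100.0]]
analyser 269 [ -7.   98.1 119.7] [-35.  65. 110.] [ 32. 120. 130.]
[ 0.53529222 -0.19697306  0.09      ] [ 0.5062232  -0.06733899  0.09      ]
```

Hood front edge is at viewer (x≈51, z≈188), so θ≈1.21. I'll move with fingers shut to behind the hood, high up.

Request:
apply_moves(targets=[[[0.45,-0.8,0.25,-3.5,-1],[0.45,-0.8,0.25,-3.5,-1],[0.45,-0.8,0.25,-3.5,-1],[0.45,-0.8,0.25,-3.5,-1],[0.45,-0.8,0.25,-3.5,-1],[0.45,-0.8,0.25,-3.5,-1],[0.5,-0.8,0,-3.5,-1],[0.5,-0.8,0,-3.5,-1]]])

```text
clock: 0.82
eef_pos: [0.352, 0.1993, 0.2884]
tool_rot: [0.439, 0.898, 0.001, 0.001]
ft_force: [0.3, 0.0, -0.5]
grip_width: -0.0001
grasp_force: 0.0
```

Request:
apply_moves(targets=[[[0.6,-0.75,0,-3.5,-1],[0.6,-0.75,0,-3.5,-1],[0.6,-0.75,0,-3.5,-1],[0.6,-0.75,0,-3.5,-1],[0.6,-0.75,0,-3.5,-1],[0.6,-0.75,0,-3.5,-1],[0.6,-0.75,0,-3.5,-1],[0.6,-0.75,0,-3.5,-1]]])

```text
clock: 1.48
eef_pos: [0.544, -0.041, 0.2873]
tool_rot: [0.644, 0.765, -0.0, -0.0]
ft_force: [1.0, 0.5, 0.3]
grip_width: 0.0
grasp_force: 0.0
```

```bash
cat >> h.py <<'E'
def st():
    o=get_obs();R=Rotation.from_quat(o["tool_rot"]).as_matrix();t=o["eef_pos"]
    print("t",round(o["clock"],2),"tcp",t.round(4),"V",(toV(t)*1000).round(1),"yaw_y",np.degrees(np.arctan2(R[1,1],R[0,1])).round(2),"z",R[:,2].round(3),"F",np.round(o["ft_force"],1),"w",round(o["grip_width"],4),"g",round(o["grasp_force"],1),"j",o["joint_pos"].round(2))
E
python3 -c "from h import *;st()"
```

```text
t 1.48 tcp [ 0.544  -0.041   0.2873] V [ 34.2  35.8 287.3] yaw_y 9.81 z [-0.001  0.    -1.   ] F [1.  0.5 0.3] w 0.0 g 0.0 j [-0.08  0.32  0.26  1.52  0.    1.32]
```

Request:
apply_moves(targets=[[[0.25,-0.8,0,-3,-1],[0.25,-0.8,0,-3,-1],[0.25,-0.8,0,-3,-1],[0.25,-0.8,0,-3,-1],[0.2,-0.8,0,-3,-1],[0,-0.1,-0.8,0,-1],[0,0,-0.8,0,-1],[0,0,-0.8,0,-1]]])

```text
clock: 2.15
eef_pos: [0.5915, -0.2046, 0.1903]
tool_rot: [0.738, 0.675, 0.0, 0.0]
ft_force: [1.0, 0.3, -0.4]
grip_width: 0.0
grasp_force: 0.0
```

Run:
```python
from h import *
st();t=toV(get_obs()["eef_pos"])*1000
# tcp rows for corner at hood (-76,40)
for th in np.r_[1.21:0:-.08,0]:
    c,s=np.cos(th),np.sin(th);print(round(th,2),(fromV((45-76*c+40*s+14.5)/1e3,-.12,(90+76*s+40*c+17)/1e3)).round(4))
p,d=snap("side");cv2.imwrite("pics/s1.png",p[100:280,220:480].repeat(3,0).repeat(3,1)[:600,:780])
```

```text
t 2.15 tcp [ 0.5915 -0.2046  0.1903] V [ 101.7 -120.6  190.3] yaw_y -5.11 z [ 0.001 -0.    -1.   ] F [ 1.   0.3 -0.4] w 0.0 g 0.0 j [-0.33  0.51  0.3   1.36  0.    1.33]
1.21 [ 0.5602 -0.2001  0.1922]
1.13 [ 0.5534 -0.1992  0.1928]
1.05 [ 0.5466 -0.1984  0.1928]
0.97 [ 0.5398 -0.1975  0.1923]
0.89 [ 0.5331 -0.1967  0.1912]
0.81 [ 0.5264 -0.1959  0.1896]
0.73 [ 0.52   -0.195   0.1875]
0.65 [ 0.5137 -0.1943  0.1848]
0.57 [ 0.5076 -0.1935  0.1817]
0.49 [ 0.5018 -0.1928  0.1781]
0.41 [ 0.4963 -0.1921  0.174 ]
0.33 [ 0.4912 -0.1914  0.1695]
0.25 [ 0.4864 -0.1908  0.1646]
0.17 [ 0.4821 -0.1903  0.1593]
0.09 [ 0.4781 -0.1898  0.1537]
0.01 [ 0.4747 -0.1894  0.1478]
0.0 [ 0.4743 -0.1893  0.147 ]
```

View pics/s1.png

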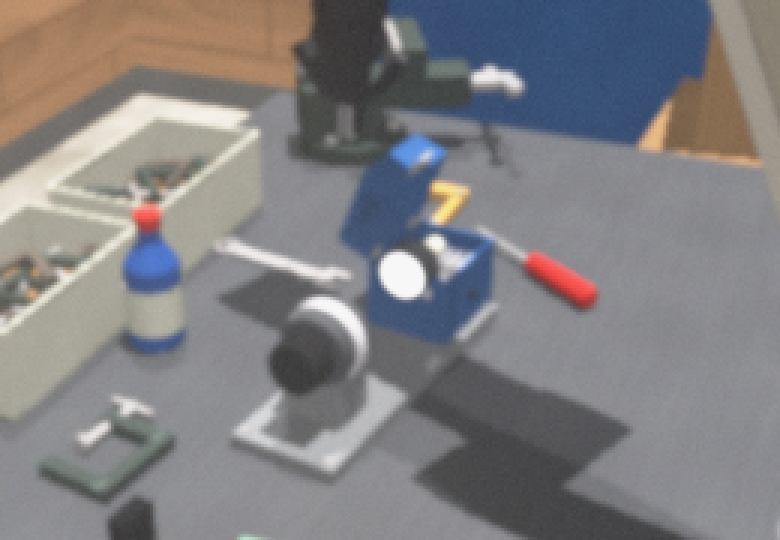

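The picture shows the gripper behind the open hood at about (350,60), clear of it. Now the slow push.

Request:
apply_moves(targets=[[[-0.2,0.02,0.01,0,-1],[-0.2,0.02,0.01,0,-1],[-0.15,0.02,0.01,0,-1],[-0.15,0.02,0,0,-1],[-0.15,0.02,0,0,-1],[-0.15,0.02,0,0,-1],[-0.15,0.02,0,0,-1],[-0.15,0.02,0,0,-1]]])

```text
clock: 2.87
eef_pos: [0.5389, -0.1967, 0.1932]
tool_rot: [0.737, 0.676, 0.0, 0.0]
ft_force: [-0.6, -0.0, 0.5]
grip_width: 0.0001
grasp_force: 0.0
```

Request:
apply_moves(targets=[[[-0.17,0.02,0,0,-1],[-0.17,0.02,0,0,-1],[-0.17,0.02,0,0,-1],[-0.17,0.02,-0.03,0,-1],[-0.17,0.02,-0.03,0,-1],[-0.17,0.02,-0.05,0,-1],[-0.16,0.02,-0.05,0,-1],[-0.16,0.02,-0.06,0,-1]]])

```text
clock: 3.53
eef_pos: [0.485, -0.1903, 0.1839]
tool_rot: [0.737, 0.676, 0.0, -0.0]
ft_force: [0.1, 0.5, 0.1]
grip_width: 0.0002
grasp_force: 0.0
```

```bash
python3 -c "from h import *;st()"
```

```text
t 3.53 tcp [ 0.485  -0.1903  0.1839] V [  -5.7 -119.7  183.9] yaw_y -5.0 z [-0.  0. -1.] F [0.1 0.5 0.1] w 0.0002 g 0.0 j [-0.37  0.3  -0.02  1.24  0.    1.28]
```

Run:
```python
from h import *
p,d=snap("side");cv2.imwrite("pics/s2.png",p[140:260,300:440].repeat(5,0).repeat(5,1)[:600,:700])
Q=toV(pts("side",d))*1000
m=(d>0)&(abs(Q[...,0])<110)&(Q[...,1]>-130)&(Q[...,1]<-60)&(Q[...,2]>100)&(Q[...,2]<260)
hs=cv2.cvtColor(p,cv2.COLOR_BGR2HSV);m&=(hs[...,0]>100)&(hs[...,0]<125)&(hs[...,1]>100)
q=Q[m];q=q[np.argsort(-q[:,2])];print(len(q),q[::max(1,len(q)//20)].round().tolist())
```

```text
288 [[-57.0, -112.0, 258.0], [50.0, -128.0, 186.0], [44.0, -68.0, 184.0], [43.0, -80.0, 183.0], [48.0, -88.0, 182.0], [39.0, -96.0, 181.0], [36.0, -91.0, 180.0], [30.0, -74.0, 178.0], [30.0, -69.0, 177.0], [20.0, -88.0, 175.0], [16.0, -86.0, 173.0], [37.0, -64.0, 171.0], [29.0, -67.0, 168.0], [23.0, -63.0, 165.0], [27.0, -64.0, 160.0], [63.0, -103.0, 142.0], [66.0, -65.0, 120.0], [55.0, -66.0, 109.0], [72.0, -88.0, 105.0], [71.0, -118.0, 102.0], [64.0, -94.0, 101.0]]
```

View pics/s2.png

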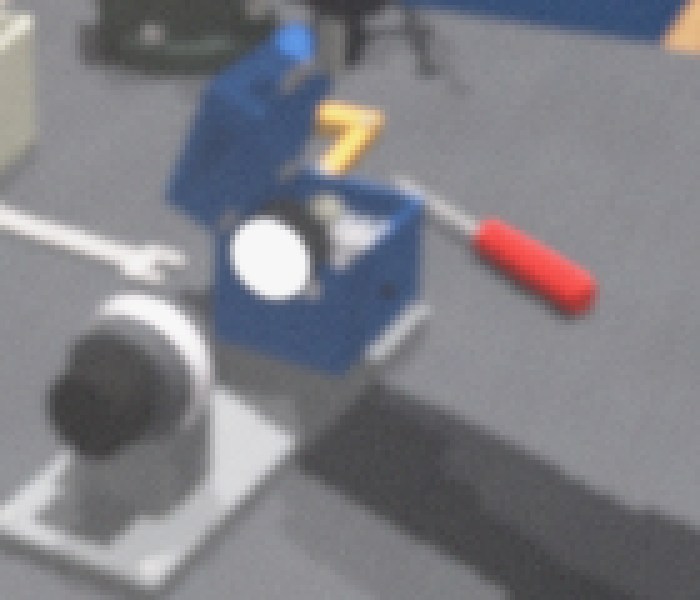

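The hood is unmoved: the fingers (about (330,45) in the crop) have passed over its edge. I'll measure the real tip height.

Run:
```python
from h import *
for n in("side","top"):
    p,d=snap(n)
    Q=toV(pts(n,d))*1000
    m=(d>0)&(Q[...,0]<40)&(Q[...,0]>-50)&(Q[...,1]>-160)&(Q[...,1]<-85)&(Q[...,2]>120)&(Q[...,2]<270)
    hs=cv2.cvtColor(p,cv2.COLOR_BGR2HSV)
    m&=~((hs[...,0]>100)&(hs[...,0]<125)&(hs[...,1]>130))
    q=Q[m];q=q[np.argsort(q[:,2])];print(n,len(q),q[::max(1,len(q)//25)].round().tolist())
st()
```

```text
side 551 [[17.0, -146.0, 170.0], [18.0, -90.0, 175.0], [29.0, -142.0, 178.0], [31.0, -119.0, 180.0], [15.0, -122.0, 182.0], [-18.0, -129.0, 190.0], [-4.0, -110.0, 198.0], [-15.0, -106.0, 205.0], [-15.0, -113.0, 212.0], [-15.0, -106.0, 217.0], [-3.0, -115.0, 224.0], [-2.0, -104.0, 231.0], [12.0, -105.0, 234.0], [-2.0, -122.0, 237.0], [-22.0, -108.0, 240.0], [16.0, -107.0, 242.0], [24.0, -122.0, 245.0], [-12.0, -110.0, 247.0], [-23.0, -132.0, 250.0], [26.0, -125.0, 253.0], [-14.0, -104.0, 255.0], [35.0, -104.0, 258.0], [30.0, -107.0, 261.0], [-26.0, -105.0, 263.0], [-27.0, -115.0, 266.0], [-18.0, -107.0, 270.0]]
top 24 [[15.0, -101.0, 173.0], [16.0, -86.0, 176.0], [20.0, -102.0, 179.0], [26.0, -104.0, 181.0], [39.0, -111.0, 183.0], [-33.0, -108.0, 237.0], [-36.0, -107.0, 239.0], [-36.0, -109.0, 245.0], [-39.0, -109.0, 246.0], [-33.0, -109.0, 247.0], [-31.0, -108.0, 248.0], [-41.0, -109.0, 248.0], [-44.0, -110.0, 248.0], [-33.0, -111.0, 249.0], [-36.0, -111.0, 252.0], [-50.0, -109.0, 254.0], [-47.0, -109.0, 255.0], [-39.0, -110.0, 259.0], [-45.0, -111.0, 259.0], [-42.0, -110.0, 259.0], [38.0, -106.0, 261.0], [35.0, -106.0, 263.0], [-48.0, -110.0, 268.0], [37.0, -108.0, 269.0]]
t 3.68 tcp [ 0.4851 -0.1903  0.1839] V [  -5.6 -119.6  183.9] yaw_y -5.01 z [-0.  0. -1.] F [ 0.2  0.1 -0.3] w -0.0003 g 0.0 j [-0.37  0.31 -0.02  1.24  0.    1.28]
```

Run:
```python
from h import *
p,d=snap("side");c=imaging.get_calibration("side");K=c["camera_matrix"];R=Rotation.from_quat(c["rotation"]).as_matrix();t=get_obs()["eef_pos"]
for k in range(-40,28,4):
    X=R.T@(t+[0,0,-k/1000]-c["eye"]);u=K@X/X[2];u0,v0=int(round(u[0])),int(round(u[1]))
    print(k,u0,v0,X[2].round(3),d[v0,u0-4:u0+5:2].round(3),p[v0,u0])
```

```text
-40 367 143 1.25 [1.244 1.245 1.236 1.234 1.237] [77 77 77]
-36 367 144 1.252 [1.249 1.249 1.244 1.238 1.24 ] [ 99  99 100]
-32 367 145 1.254 [1.25  1.243 1.24  1.244 1.243] [115 115 116]
-28 367 146 1.256 [1.258 1.247 1.244 1.243 1.24 ] [118 118 120]
-24 367 148 1.258 [1.258 1.25  1.246 1.246 1.246] [117 118 119]
-20 367 149 1.26 [1.256 1.257 1.247 1.249 1.248] [117 118 119]
-16 367 150 1.262 [1.259 1.255 1.25  1.253 1.251] [120 120 123]
-12 367 151 1.264 [1.26  1.254 1.251 1.252 1.253] [120 119 122]
-8 367 153 1.266 [1.294 1.26  1.254 1.255 1.262] [118 117 118]
-4 367 154 1.268 [1.295 1.257 1.257 1.256 1.733] [123 121 121]
0 367 155 1.27 [1.3   1.259 1.257 1.26  1.721] [127 123 123]
4 367 156 1.272 [1.301 1.336 1.712 1.714 1.711] [130 124 123]
8 367 158 1.274 [1.341 1.341 1.693 1.693 1.696] [141 136 135]
12 367 159 1.276 [1.346 1.338 1.695 1.69  1.689] [143 143 149]
16 367 160 1.278 [1.35  1.352 1.675 1.682 1.678] [148 173 199]
20 366 161 1.28 [1.352 1.347 1.669 1.665 1.67 ] [144 214 241]
24 366 162 1.282 [1.351 1.348 1.627 1.625 1.622] [144 229 246]
```

The tips actually sit about level with the TCP (some 20 mm higher than I assumed), so they passed over the edge. I go back over and retry lower.

Request:
apply_moves(targets=[[[0,0,0.9,0,-1],[0.7,-0.1,0.1,0,-1],[0.7,-0.1,0,0,-1],[0.7,-0.1,0,0,-1],[0.6,-0.06,0,0,-1],[0,0,-0.8,0,-1],[0,0,-0.7,0,-1],[0,0,0,0,-1]]])

```text
clock: 4.4
eef_pos: [0.5909, -0.2035, 0.1572]
tool_rot: [0.737, 0.676, -0.003, -0.005]
ft_force: [-1.1, -0.1, -2.3]
grip_width: 0.0
grasp_force: 0.0
```

Request:
apply_moves(targets=[[[-0.2,0.02,0,0,-1],[-0.2,0.02,0,0,-1],[-0.15,0.02,0,0,-1],[-0.15,0.02,0,0,-1],[-0.15,0.02,0,0,-1],[-0.15,0.02,0,0,-1],[-0.15,0.02,0,0,-1],[-0.15,0.02,0,0,-1]]])

```text
clock: 5.07
eef_pos: [0.5423, -0.1987, 0.1655]
tool_rot: [0.737, 0.676, 0.001, 0.002]
ft_force: [1.6, -1.5, 4.2]
grip_width: 0.0001
grasp_force: 1.6
```

```bash
cat >> h.py <<'E'
def hood(n="side"):
    p,d=snap(n);Q=toV(pts(n,d))*1000
    m=(d>0)&(abs(Q[...,0])<110)&(Q[...,1]>-175)&(Q[...,1]<-66)&(Q[...,2]>120)&(Q[...,2]<205)
    hs=cv2.cvtColor(p,cv2.COLOR_BGR2HSV);m&=(hs[...,0]>100)&(hs[...,0]<125)&(hs[...,1]>100)
    q=Q[m];r=np.hypot(q[:,0]-45,q[:,2]-90);a=np.degrees(np.arctan2(q[:,2]-90,45-q[:,0]))
    k=(r>90)&(r<102);a=np.sort(a[k]);print("hood",n,k.sum(),"pctl angle of r 90-102",np.percentile(a,[2,50,98]).round(1) if k.sum() else 0,"(lo=~th, hi=th+24)")
E
python3 -c "from h import *;st();hood();hood('top')"
```

```text
t 5.07 tcp [ 0.5423 -0.1987  0.1655] V [  52.2 -120.9  165.5] yaw_y -4.99 z [ 0.003 -0.001 -1.   ] F [ 1.6 -1.5  4.2] w 0.0001 g 1.6 j [-0.35  0.42  0.1   1.24  0.    1.31]
hood side 158 pctl angle of r 90-102 [62.7 75.5 82. ] (lo=~th, hi=th+24)
hood top 175 pctl angle of r 90-102 [61.1 74.9 84.1] (lo=~th, hi=th+24)
```

Request:
apply_moves(targets=[[[-0.17,0.02,0.04,0,-1],[-0.17,0.02,0,0,-1],[-0.17,0.02,-0.02,0,-1],[-0.17,0.02,-0.04,0,-1],[-0.16,0.02,-0.06,0,-1],[-0.16,0.02,-0.07,0,-1],[-0.15,0.02,-0.08,0,-1],[-0.15,0.02,-0.09,0,-1]]])

```text
clock: 5.83
eef_pos: [0.4889, -0.1919, 0.1509]
tool_rot: [0.737, 0.676, -0.0, -0.0]
ft_force: [1.3, 0.3, 1.1]
grip_width: 0.0004
grasp_force: 0.5
```

```bash
python3 -c "from h import *;st();hood();hood('top')"
```

```text
t 5.83 tcp [ 0.4889 -0.1919  0.1509] V [  -1.7 -120.8  150.9] yaw_y -5.0 z [-0.  0. -1.] F [1.3 0.3 1.1] w 0.0004 g 0.5 j [-0.37  0.34 -0.07  1.17 -0.    1.28]
hood side 181 pctl angle of r 90-102 [26.  39.4 50.9] (lo=~th, hi=th+24)
hood top 126 pctl angle of r 90-102 [25.9 41.9 48.6] (lo=~th, hi=th+24)
```

Request:
apply_moves(targets=[[[-0.08,0.01,-0.08,0,-1],[-0.08,0.01,-0.09,0,-1],[-0.07,0.01,-0.09,0,-1],[-0.06,0.01,-0.1,0,-1],[-0.05,0.01,-0.1,0,-1],[-0.03,0,-0.1,0,-1],[0,0,-0.08,0,-1],[0,0,0,0,-1]]])

```text
clock: 6.6
eef_pos: [0.4742, -0.1898, 0.1264]
tool_rot: [0.737, 0.676, -0.0, -0.0]
ft_force: [-5.1, 1.5, 10.9]
grip_width: 0.0002
grasp_force: 5.3
```

```bash
python3 -c "from h import *;st();hood();hood('top')"
```

```text
t 6.6 tcp [ 0.4742 -0.1898  0.1264] V [ -16.5 -120.5  126.4] yaw_y -5.0 z [-0.001  0.    -1.   ] F [-5.1  1.5 10.9] w 0.0002 g 5.3 j [-0.38  0.33 -0.15  1.09 -0.    1.28]
hood side 87 pctl angle of r 90-102 [18.8 23.5 37.8] (lo=~th, hi=th+24)
hood top 58 pctl angle of r 90-102 [19.4 25.  28.1] (lo=~th, hi=th+24)
```

Request:
apply_moves(targets=[[[0,0,-0.05,0,-1],[0,0,-0.05,0,-1],[0,0,0,0,-1],[0,0,0,0,-1]]])

```text
clock: 7.03
eef_pos: [0.4743, -0.1899, 0.1261]
tool_rot: [0.737, 0.676, 0.0, 0.001]
ft_force: [-12.7, 3.8, 32.1]
grip_width: -0.0002
grasp_force: 15.8
```

Run:
```python
from h import *
st()
for n in("side","top"):
    p,d=snap(n);Q=toV(pts(n,d))*1000
    m=(d>0)&(abs(Q[...,0])<44)&(Q[...,1]>-174)&(Q[...,1]<-66)&(Q[...,2]>105)&(Q[...,2]<160)
    hs=cv2.cvtColor(p,cv2.COLOR_BGR2HSV);m&=(hs[...,0]>100)&(hs[...,0]<125)&(hs[...,1]>100)
    q=Q[m]
    if n=="top": q=q[q[:,2]>122]
    for a in range(-40,40,16):
        s=q[(q[:,0]>=a)&(q[:,0]<a+16)]
        if len(s)>4:print(n,a,len(s),np.median(s[:,2]).round(1),np.percentile(s[:,2],90).round(1))
```

```text
t 7.03 tcp [ 0.4743 -0.1899  0.1261] V [ -16.4 -120.6  126.1] yaw_y -5.0 z [ 0.001 -0.001 -1.   ] F [-12.7   3.8  32.1] w -0.0002 g 15.8 j [-0.38  0.33 -0.15  1.09 -0.    1.28]
side -40 102 128.2 131.7
side -24 35 127.7 129.2
side -8 17 129.3 129.9
side 8 39 128.2 129.6
side 24 80 128.2 130.2
top -40 80 129.8 133.2
top -24 66 129.7 132.8
top -8 64 129.8 132.8
top 8 61 129.1 131.7
top 24 86 130.0 133.1
```

Seated: the roof measures flat at 130 mm and holds against 32 N. Now lift off and go above the rack, with the fingers opened to about 47 mm so they clear the yellow block.

Request:
apply_moves(targets=[[[0,0,0.2,0,-1],[0,0,0.5,0,-1],[0,0,0.9,0,-1],[0,0,0.9,0,-1],[0,0.5,0.3,0,-1],[-0.05,0.98,0,0.8,0.1],[-0.05,0.98,0,0.8,0.1],[-0.05,0.98,0,0.8,0.1]]])

```text
clock: 7.8
eef_pos: [0.4693, -0.0513, 0.2337]
tool_rot: [0.723, 0.691, 0.001, 0.0]
ft_force: [1.0, -0.1, 0.2]
grip_width: 0.0356
grasp_force: 0.0
```

Request:
apply_moves(targets=[[[-0.05,0.98,0,0.8,0.1],[-0.05,0.98,0,0.8,0.1],[-0.05,0.98,0,0.8,0.1],[-0.05,0.98,0,0.8,0.1],[-0.05,0.98,0,0.8,0.1],[-0.05,0.98,0,0.8,0.1],[-0.05,0.98,0,0.8,0.1],[-0.05,0.9,0,0.8,0.1]]])

```text
clock: 8.47
eef_pos: [0.4526, 0.2606, 0.2331]
tool_rot: [0.683, 0.731, 0.0, -0.0]
ft_force: [0.9, 0.5, 0.7]
grip_width: 0.0474
grasp_force: 0.0
```

Run:
```python
from h import *
st()
p,d=snap("top");P=pts("top",d);hs=cv2.cvtColor(p,cv2.COLOR_BGR2HSV)
v,u=np.mgrid[:400,:640];b=(u>180)&(u<260)&(v>185)&(v<280)
p0=cv2.imread("pics/top0.png");d0=np.load("top_d.npy");P0=pts("top",d0);h0=cv2.cvtColor(p0,cv2.COLOR_BGR2HSV)
for n,m in(("yellow",(h0[...,0]>22)&(h0[...,0]<34)&(h0[...,1]>150)),("dark/blue",P0[...,2]>.08)):
    k=b&m&(P0[...,2]>.06)
    nn,l,s,c=cv2.connectedComponentsWithStats(k.astype(np.uint8))
    for i in range(1,nn):
        if s[i,4]>10:q=P0[l==i];print(n,q.min(0).round(3),q.max(0).round(3))
c=imaging.get_calibration("wrist");print(c)
w,dw=snap("wrist");cv2.imwrite("pics/w1.png",w)
```

```text
t 8.47 tcp [0.4526 0.2606 0.2331] V [-94.  323.7 233.1] yaw_y 3.9 z [ 0.     0.001 -1.   ] F [0.9 0.5 0.7] w 0.0474 g 0.0 j [0.52 0.28 0.07 1.36 0.   2.02]
yellow [0.34  0.31  0.062] [0.373 0.326 0.098]
dark/blue [0.369 0.012 0.081] [0.568 0.386 1.378]
dark/blue [0.537 0.285 0.082] [0.559 0.32  0.102]
dark/blue [0.43  0.321 0.08 ] [0.464 0.342 0.109]
dark/blue [0.337 0.31  0.08 ] [0.373 0.338 0.103]
{'camera_matrix': array([[309.70691629,   0.        , 315.11251223],
       [  0.        , 309.70691629, 199.71489597],
       [  0.        ,   0.        ,   1.        ]]), 'hand_eye': array([[-1.66721333e-03, -9.51855434e-01, -3.06542742e-01,
         7.96188003e-02],
       [ 9.99998596e-01, -1.53619678e-03, -6.68662826e-04,
        -8.86294760e-04],
       [ 1.65560371e-04, -3.06543426e-01,  9.51856660e-01,
        -1.46215998e-01],
       [ 0.00000000e+00,  0.00000000e+00,  0.00000000e+00,
         1.00000000e+00]])}
```

View pics/w1.png

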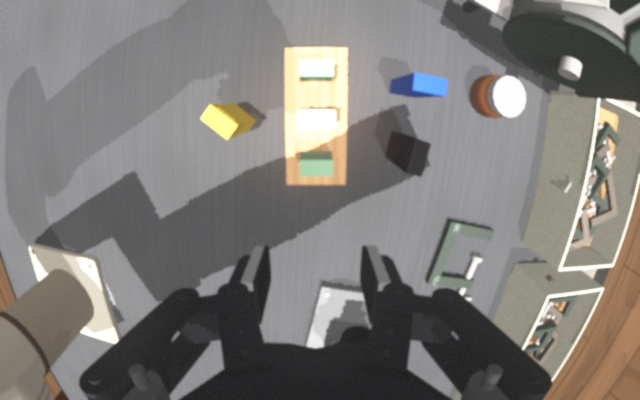

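The wrist view shows the white tall glass at (317,120), the spares at (316,69) and (316,165), and the fingertips at (260,250) and (372,250). Now I measure the tips and the glass from the wrist depth.

```bash
cat >> h.py <<'E'
def wrist():
    o=get_obs();p,d=snap("wrist");c=imaging.get_calibration("wrist");K=np.array(c["camera_matrix"]);H=np.array(c["hand_eye"])
    v,u=np.mgrid[:400,:640];x=(u-K[0,2])/K[0,0];y=(v-K[1,2])/K[1,1];r=np.hypot(x,y)+1e-9
    C=np.stack([np.tan(r)*x/r*d,np.tan(r)*y/r*d,d],-1);T=C@H[:3,:3].T+H[:3,3]
    R=Rotation.from_quat(o["tool_rot"]).as_matrix();return p,d,T,T@R.T+o["eef_pos"]
E
python3 - <<'E'
from h import *
p,d,T,W=wrist()
for a,b in((225,275),(355,410)):
    m=np.zeros((400,640),bool);m[230:330,a:b]=1;m&=(d>0)&(T[...,2]>-.08)&(T[...,2]<.06)
    q=T[m]*1000;q=q[np.argsort(-q[:,2])];print(len(q),q[:60:6].round().tolist())
hs=cv2.cvtColor(p,cv2.COLOR_BGR2HSV)
m=np.zeros((400,640),bool);m[40:190,270:360]=1
for lo,hi in((.088,.125),(.066,.086),(.018,.031)):
    k=m&(W[...,2]>lo)&(W[...,2]<hi)&(d>0)
    n,l,s,c=cv2.connectedComponentsWithStats(k.astype(np.uint8))
    for i in range(1,n):
        if s[i,4]>60:
            q=W[l==i];print(lo,s[i],q.mean(0).round(4),cv2.minAreaRect(q[:,:2].astype(np.float32)))
E
```

```text
3033 [[-1.0, -25.0, -6.0], [-6.0, -25.0, -7.0], [9.0, -25.0, -8.0], [7.0, -25.0, -8.0], [5.0, -25.0, -9.0], [6.0, -24.0, -9.0], [7.0, -24.0, -9.0], [-8.0, -25.0, -10.0], [5.0, -24.0, -10.0], [12.0, -31.0, -10.0]]
3200 [[-0.0, 22.0, -6.0], [-4.0, 22.0, -7.0], [10.0, 23.0, -8.0], [8.0, 23.0, -8.0], [7.0, 23.0, -9.0], [5.0, 23.0, -9.0], [4.0, 23.0, -10.0], [3.0, 23.0, -10.0], [12.0, 23.0, -11.0], [12.0, 27.0, -11.0]]
0.088 [296 105  40  20 759] [0.4472 0.3328 0.1048] ((0.44680503010749817, 0.33276447653770447), (0.03435435891151428, 0.0169531162828207), 4.1628594398498535)
0.066 [298  55  36  19 640] [0.4432 0.3821 0.0746] ((0.4431994557380676, 0.3820369243621826), (0.03376372903585434, 0.017524341121315956), 4.248398780822754)
0.066 [300 154  34  19 604] [0.4512 0.2832 0.0749] ((0.45135003328323364, 0.2828329801559448), (0.033085744827985764, 0.01727474294602871), 4.134247779846191)
0.018 [ 284   44   64  138 6175] [0.4469 0.3337 0.025 ] ((0.4470856189727783, 0.33207938075065613), (0.07086125761270523, 0.16064433753490448), 4.3031768798828125)
```

The tips are about 7 mm behind the TCP at this opening, and the glass is at (0.447,0.3328) with yaw 4.2°. I move above it.

Request:
apply_moves(targets=[[[-0.04,0.6,0,0.1,0.1],[-0.04,0.6,0,0.1,0.1],[-0.05,0.59,0,0.1,0.1],[0,0,-0.8,0,0.1],[0,0,-0.8,0,0.1],[0,0,-0.6,0,0.1],[0,0,0,0,0.1]]])

```text
clock: 9.2
eef_pos: [0.4448, 0.3261, 0.1398]
tool_rot: [0.682, 0.731, -0.006, -0.001]
ft_force: [-1.5, -0.9, -0.8]
grip_width: 0.0471
grasp_force: 0.0
```

Run:
```python
from h import *
st()
p,d,T,W=wrist()
m=(d>0)&(W[...,2]>.09)&(W[...,2]<.115)&(abs(W[...,0]-.447)<.04)&(abs(W[...,1]-.332)<.025)
n,l,s,c=cv2.connectedComponentsWithStats(m.astype(np.uint8));i=1+np.argmax(s[1:,4])
print("glass",s[i],cv2.minAreaRect(W[l==i][:,:2].astype(np.float32)),np.median(T[l==i],0))
m=(d>0)&(abs(T[...,0])<.014)&(abs(T[...,1])<.045)&(T[...,2]>-.03)&(T[...,2]<.01)
q=T[m]
for s in(-1,1):
    k=q[q[:,1]*s>0.005];print("finger",len(k),np.percentile(k,[2,50,98],axis=0).round(4).tolist())
```

```text
t 9.2 tcp [0.4448 0.3261 0.1398] V [-110.   387.7  139.8] yaw_y 4.02 z [-0.009 -0.007 -1.   ] F [-1.5 -0.9 -0.8] w 0.0471 g 0.0 j [ 0.63  0.4  -0.    1.18 -0.    2.13]
glass [ 295  201   55   34 1785] ((0.447038859128952, 0.3330833911895752), (0.034041061997413635, 0.018630163744091988), 4.08711051940918) [0.00959038 0.00325842 0.03494494]
finger 791 [[-0.0083, -0.0376, -0.0295], [0.0082, -0.0259, -0.0207], [0.0127, -0.0242, -0.0077]]
finger 791 [[-0.0085, 0.0222, -0.0296], [0.0082, 0.0238, -0.0207], [0.0126, 0.0354, -0.0084]]
```

Request:
apply_moves(targets=[[[0,0,0,0,0.1],[0,0,0,0,0.1],[0,0,0,0,0.1]]])

```text
clock: 9.5
eef_pos: [0.4492, 0.3301, 0.148]
tool_rot: [0.682, 0.732, 0.002, 0.0]
ft_force: [-0.0, 0.3, 0.0]
grip_width: 0.0469
grasp_force: 0.0
```

```bash
python3 -c "from h import *;st()"
```

```text
t 9.5 tcp [0.4492 0.3301 0.148 ] V [-106.1  392.3  148. ] yaw_y 4.06 z [ 0.003  0.003 -1.   ] F [-0.   0.3  0. ] w 0.0469 g 0.0 j [ 0.63  0.4   0.01  1.18 -0.    2.13]
```

Request:
apply_moves(targets=[[[-0.02,0.05,-0.2,0,0.1],[0,0,-0.4,0,0.1],[0,0,-0.4,0,0.1],[0,0,-0.4,0,0.1],[0,0,-0.4,0,0.1],[0,0,-0.3,0,0.1],[0,0,-0.1,0,0.1],[0,0,0,0,0.1]]])

```text
clock: 10.17
eef_pos: [0.4463, 0.3312, 0.0568]
tool_rot: [0.681, 0.732, -0.001, -0.0]
ft_force: [-0.1, -0.1, -0.3]
grip_width: 0.0468
grasp_force: 0.0
```

Request:
apply_moves(targets=[[[0,0,0,0,0.1],[0,0,0,0,0.1],[0,0,0,0,0.1]]])

```text
clock: 10.42
eef_pos: [0.4477, 0.3322, 0.0589]
tool_rot: [0.681, 0.732, 0.001, 0.0]
ft_force: [-0.3, -0.0, -0.4]
grip_width: 0.0469
grasp_force: 0.0
```

Run:
```python
from h import *
st()
p,d,T,W=wrist()
m=(d>0)&(W[...,2]>.09)&(W[...,2]<.115)&(abs(T[...,1])<.0205)&(abs(W[...,1]-.332)<.02)
q=T[m];print("glass",len(q),np.percentile(q,[2,50,98],axis=0).round(4).tolist())
m=(d>0)&(abs(T[...,0])<.014)&(abs(T[...,1])<.045)&(T[...,2]>-.03)&(T[...,2]<.01)
q=T[m]
for s in(-1,1):
    k=q[q[:,1]*s>0.0215];print("finger",len(k),np.percentile(k,[2,50,98],axis=0).round(4).tolist())
cv2.imwrite("pics/w2.png",p[150:350,200:440].repeat(3,0).repeat(3,1))
```

```text
t 10.42 tcp [0.4477 0.3322 0.0589] V [-107.9  394.1   58.9] yaw_y 4.11 z [ 0.002  0.001 -1.   ] F [-0.3 -0.  -0.4] w 0.0469 g 0.0 j [ 0.64  0.48 -0.11  0.98  0.    2.14]
glass 4364 [[-0.0073, -0.0168, -0.0472], [0.0061, -0.0007, -0.0458], [0.0099, 0.0157, -0.0322]]
finger 787 [[-0.0082, -0.0376, -0.0295], [0.0083, -0.0261, -0.0205], [0.0127, -0.0242, -0.0078]]
finger 789 [[-0.0085, 0.0221, -0.0297], [0.0082, 0.0239, -0.0209], [0.0127, 0.0354, -0.0081]]
```

View pics/w2.png

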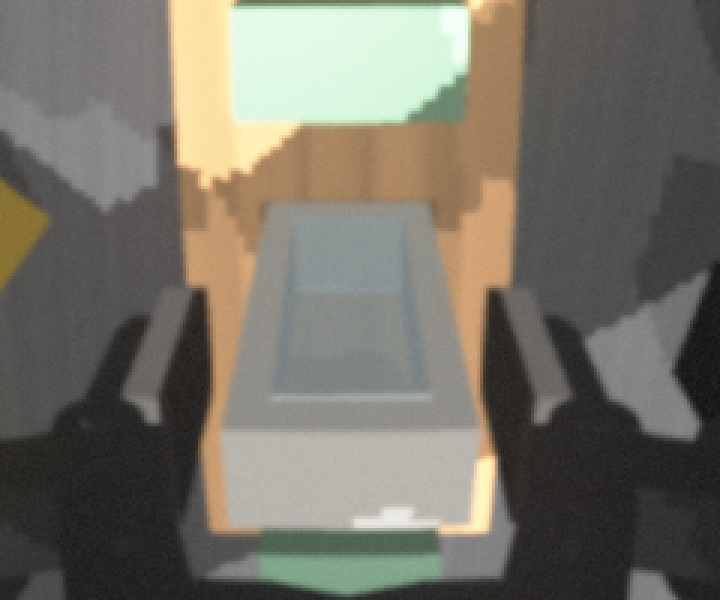

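The tall glass stands centred between the two pads (crop x 215 to 480, pads at 208 and 485). Now I close.

Request:
apply_moves(targets=[[[0,0,0,0,-1],[0,0,0,0,-1],[0,0,0,0,-1],[0,0,0,0,-1]]])

```text
clock: 10.8
eef_pos: [0.4474, 0.3319, 0.0585]
tool_rot: [0.681, 0.732, 0.001, 0.0]
ft_force: [-0.8, -0.7, 6.1]
grip_width: 0.0334
grasp_force: 59.5
```

```bash
python3 -c "from h import *;st()"
```

```text
t 10.8 tcp [0.4474 0.3319 0.0585] V [-108.2  393.8   58.5] yaw_y 4.1 z [ 0.001  0.001 -1.   ] F [-0.8 -0.7  6.1] w 0.0334 g 59.5 j [ 0.64  0.48 -0.11  0.98  0.    2.14]
```

Gripped at 33.4 mm width and 59 N with little side load. Lifting straight up.

Request:
apply_moves(targets=[[[0,0,0.1,0,-1],[0,0,0.15,0,-1],[0,0,0.2,0,-1],[0,0,0.3,0,-1],[0,0,0.4,0,-1],[0,0,0.4,0,-1],[0,0,0.5,0,-1],[0,0,0.5,0,-1]]])

```text
clock: 11.47
eef_pos: [0.446, 0.3312, 0.1604]
tool_rot: [0.681, 0.732, -0.001, -0.0]
ft_force: [0.7, -0.5, -2.3]
grip_width: 0.0332
grasp_force: 60.2
```

Request:
apply_moves(targets=[[[0,0,0.5,0,-1],[0,0,0.4,0,-1],[0,0,0.3,0,-1],[0,0,0.1,0,-1],[0,0,0,0,-1],[0,0,0,0,-1]]])

```text
clock: 11.97
eef_pos: [0.4465, 0.3314, 0.2113]
tool_rot: [0.681, 0.732, -0.0, -0.0]
ft_force: [-0.0, 0.1, -1.0]
grip_width: 0.0335
grasp_force: 60.3
```

```bash
cat >> h.py <<'E'
def glass():
    p,d,T,W=wrist();m=(d>0)&(abs(T[...,1])<.0168)&(abs(T[...,0]-.0015)<.012)&(T[...,2]<-.02)&(T[...,2]>-.06)
    q=T[m];w=W[m];k=abs(q[:,2]-np.median(q[:,2]))<.003
    print("glass top: tool z",np.median(q[:,2]).round(4),"tool x",np.percentile(q[k,0],[2,50,98]).round(4),"world top z",np.median(w[k,2]).round(4),"fit slope",np.linalg.lstsq(np.c_[q[k,:2],np.ones(k.sum())],q[k,2],rcond=None)[0].round(3));return p
E
python3 -c "from h import *;st();hood('top');cv2.imwrite('pics/w3.png',glass())"
```

```text
t 11.97 tcp [0.4465 0.3314 0.2113] V [-109.   393.2  211.3] yaw_y 4.11 z [-0.001 -0.    -1.   ] F [-0.   0.1 -1. ] w 0.0335 g 60.3 j [0.64 0.36 0.13 1.34 0.   2.14]
hood top 120 pctl angle of r 90-102 [20.8 25.3 28.3] (lo=~th, hi=th+24)
glass top: tool z -0.0456 tool x [-0.0075  0.0025  0.0097] world top z 0.2571 fit slope [ 0.057 -0.003 -0.046]
```

The glass is held upright, with its centre level with the TCP. Now carry it to above the gap.

Request:
apply_moves(targets=[[[0.03,-0.2,0.2,-0.4,-1],[0.06,-0.4,0.1,-0.8,-1],[0.1,-0.7,0,-0.9,-1],[0.12,-0.8,0,-0.9,-1],[0.12,-0.8,0,-0.9,-1],[0.12,-0.8,0,-0.9,-1],[0.12,-0.8,0,-0.9,-1],[0.12,-0.8,0,-0.9,-1]]])

```text
clock: 12.73
eef_pos: [0.4781, 0.1175, 0.2237]
tool_rot: [0.723, 0.691, -0.0, -0.0]
ft_force: [-0.7, 0.1, -1.3]
grip_width: 0.0333
grasp_force: 60.3
```

Request:
apply_moves(targets=[[[0.12,-0.8,0,-0.9,-1],[0.12,-0.8,0,-0.9,-1],[0.12,-0.8,0,-0.9,-1],[0.12,-0.8,0,-0.9,-1],[0.12,-0.7,0,-0.9,-1],[0.08,-0.4,0,-0.2,-1],[0.02,-0.17,0,0,-1],[0,0,0,0,-1]]])

```text
clock: 13.4
eef_pos: [0.5062, -0.0608, 0.2235]
tool_rot: [0.751, 0.66, -0.0, -0.0]
ft_force: [-0.8, 0.4, -1.7]
grip_width: 0.0334
grasp_force: 60.2
```

Request:
apply_moves(targets=[[[0,0,0,0,-1],[0,0,0,0,-1],[0,0,0,0,-1]]])

```text
clock: 13.65
eef_pos: [0.5063, -0.058, 0.2237]
tool_rot: [0.749, 0.662, 0.0, -0.0]
ft_force: [1.2, 0.1, -1.5]
grip_width: 0.0332
grasp_force: 60.2
```

Run:
```python
from h import *
st();glass()
p,d,T,W=wrist();Q=toV(W)*1000
# lens housing/analyser seen by wrist cam
m=(d>0)&(Q[...,1]>50)&(Q[...,1]<150)&(abs(Q[...,0])<60)&(Q[...,2]>110)&(Q[...,2]<140);q=Q[m]
if len(q):print("analyser",len(q),q.min(0).round(),q.max(0).round(),q[q[:,2]>127].mean(0))
p,d=snap("top");Q=toV(pts("top",d))*1000;m=(d>0)&(Q[...,2]>9)&(Q[...,2]<21)&(abs(Q[...,0])<70)&(abs(Q[...,1])<185)
q=Q[m];print("base",cv2.minAreaRect(q[:,:2].astype(np.float32)))
```

```text
t 13.65 tcp [ 0.5063 -0.058   0.2237] V [ -1.1  14.3 223.7] yaw_y -7.09 z [-0.  0. -1.] F [ 1.2  0.1 -1.5] w 0.0332 g 60.2 j [-0.11  0.26  0.02  1.33  0.    1.58]
glass top: tool z -0.0457 tool x [-0.0077  0.0024  0.0096] world top z 0.2702 fit slope [ 0.057 -0.003 -0.046]
analyser 6060 [-36.  66. 110.] [ 34. 150. 132.] [ -0.48821831  91.33904014 128.90067048]
base ((-1.0555915832519531, 2.3305206298828125), (113.0140609741211, 342.28692626953125), 0.3530270457267761)
```

Request:
apply_moves(targets=[[[-0.03,-0.15,0,0,-1],[0,-0.1,-0.2,0,-1],[0,0,-0.4,0,-1],[0,0,-0.5,0,-1],[0,0,-0.5,0,-1],[0,0,-0.5,0,-1],[0,0,-0.5,0,-1],[0,0,-0.4,0,-1]]])

```text
clock: 14.47
eef_pos: [0.5043, -0.0695, 0.1016]
tool_rot: [0.75, 0.661, -0.001, -0.001]
ft_force: [-0.1, -0.7, -1.5]
grip_width: 0.0336
grasp_force: 60.2
```

Request:
apply_moves(targets=[[[0,0,-0.2,0,-1],[0,0,-0.1,0,-1],[0,0,0,0,-1],[0,0,0,0,-1],[0,0,0,0,-1],[0,0,0,0,-1]]])

```text
clock: 14.97
eef_pos: [0.5063, -0.0694, 0.0929]
tool_rot: [0.75, 0.661, 0.001, 0.001]
ft_force: [0.4, 0.4, -2.0]
grip_width: 0.0333
grasp_force: 60.2
```

Run:
```python
from h import *
st();glass()
p,d=snap("side");cv2.imwrite("pics/s3.png",p[120:260,270:450].repeat(4,0).repeat(4,1))
p,d=snap("top");Q=toV(pts("top",d))*1000
hs=cv2.cvtColor(p,cv2.COLOR_BGR2HSV);m=(d>0)&(abs(Q[...,0])<44)&(Q[...,1]>-174)&(Q[...,1]<-70)&(Q[...,2]>105)&(Q[...,2]<160)&(hs[...,0]>100)&(hs[...,0]<125)&(hs[...,1]>100)
q=Q[m]
for a in(-44,-20,20):
    s=q[(q[:,0]>=a)&(q[:,0]<a+22)&(q[:,2]>120)]
    if len(s)>5:print(a,len(s),np.median(s[:,2]).round(1))
```

```text
t 14.97 tcp [ 0.5063 -0.0694  0.0929] V [ 0.3  3.  92.9] yaw_y -7.2 z [ 0.002 -0.    -1.   ] F [ 0.4  0.4 -2. ] w 0.0333 g 60.2 j [-0.14  0.36 -0.2   1.01 -0.    1.56]
glass top: tool z -0.0456 tool x [-0.0078  0.0024  0.0096] world top z 0.1393 fit slope [ 0.056 -0.004 -0.046]
-44 188 129.6
-20 162 129.9
20 182 130.0
```

View pics/s3.png

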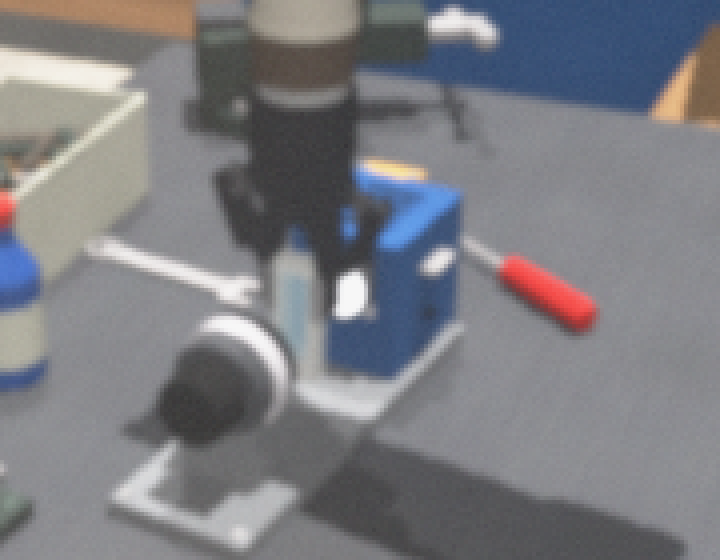

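The picture shows the hood shut (blue box around (400,270)). The glass is upright in the gap at (297,310), clear of lens and analyser. Handing in.

Request:
apply_moves(targets=[[[0,0,0,0,-1],[0,0,0,0,-1],[0,0,0,0,-1]]])

```text
clock: 15.37
eef_pos: [0.5053, -0.0692, 0.0918]
tool_rot: [0.75, 0.661, 0.0, 0.0]
ft_force: [-0.5, 0.1, -0.8]
grip_width: 0.033
grasp_force: 60.2
```

```bash
python3 -c "
from h import *
st();print(order.job_done())"
```

```text
t 15.37 tcp [ 0.5053 -0.0692  0.0918] V [-0.7  3.  91.8] yaw_y -7.19 z [ 0. -0. -1.] F [-0.5  0.1 -0.8] w 0.033 g 60.2 j [-0.14  0.36 -0.2   1.01  0.    1.56]
the job is handed in; nothing more can be done
None
```

I handed the job in at about 15 s of the 58 s; no verdict came back, but by my last measurements the hood is shut flat and the tall glass is held upright and square in the light path, within about 2 mm of the beam point.

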